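Find the unlocked drawer by touch and put the sanding block away

TASK

Two of the three drawers of the low wooden chest are locked and one is not; nothing shows which. Try the handles gently to find the one that gives, put the sanding block away in that drawer and shut it fully. The chest only stands loose on the bench: do not drag or shove it even a centimetre, and leave the marker, the pine block and the stamp where they are.

Things in the scene. Friction and masses are not known exactly. Their poses are not given: they have to be found in the camera images.
- chest: Low wooden chest, 220 (x) x 440 (y) x 101 (z) mm, 4 kg, loose on the bench; hard pulls or pushes drag it. Origin: centre of its underside. Front faces its -x, three drawers side by side (left is +y), centred at y = 142, 0, -142 mm, sliding out along -x. A locked drawer stops after about 5 mm of play; which two are locked varies unseen. The free one needs 2 to 3 N.
- sanding_block: Brown brick-shaped sanding block, 56 (x) x 97 (y) x 28 (z) mm, 0.14 to 0.28 kg, lying flat on the bench. Origin: centre of its underside.
- marker: Bystander: white marker pen with black cap, 135 mm long (along its y), 17 mm thick, lying on the bench. Origin: centre of its underside.
- pine_block: Bystander: small pine block 30 x 62 x 30 mm. Origin: centre of its underside.
- stamp: Bystander: turned wooden hand stamp, 34 mm across, 75 mm high, standing. Origin: centre of its underside.
- left_drawer (a joint): How far the left drawer is pulled out, m: 0 shut, 0.14 fully out. It may start up to 4 mm out, locked or not.
- left_handle (a point): Middle of the left drawer's handle: a steel bar 10 mm thick, 72 mm long along y, 70 mm above the bench, 31 mm below the chest's top. Between bar and drawer front is a 40 mm gap, open from above. Moves with the drawer; axes as the chest's.
- left_floor (a point): Centre of the left drawer's inner floor, 24 mm above the bench; inside it is 135 (x) x 116 (y) mm, walls 43 mm high and 5 mm thick, the front panel 70 mm high and 12 mm thick. The point lies 129.5 mm behind the handle bar. Moves with the drawer; axes as the chest's.
- middle_drawer (a joint): How far the middle drawer is pulled out, m: 0 shut, 0.14 fully out. It may start up to 4 mm out, locked or not.
- middle_handle (a point): Middle of the middle drawer's handle: a steel bar 10 mm thick, 72 mm long along y, 70 mm above the bench, 31 mm below the chest's top. Between bar and drawer front is a 40 mm gap, open from above. Moves with the drawer; axes as the chest's.
- middle_floor (a point): Centre of the middle drawer's inner floor, 24 mm above the bench; inside it is 135 (x) x 116 (y) mm, walls 43 mm high and 5 mm thick, the front panel 70 mm high and 12 mm thick. The point lies 129.5 mm behind the handle bar. Moves with the drawer; axes as the chest's.
- right_drawer (a joint): How far the right drawer is pulled out, m: 0 shut, 0.14 fully out. It may start up to 4 mm out, locked or not.
- right_handle (a point): Middle of the right drawer's handle: a steel bar 10 mm thick, 72 mm long along y, 70 mm above the bench, 31 mm below the chest's top. Between bar and drawer front is a 40 mm gap, open from above. Moves with the drawer; axes as the chest's.
- right_floor (a point): Centre of the right drawer's inner floor, 24 mm above the bench; inside it is 135 (x) x 116 (y) mm, walls 43 mm high and 5 mm thick, the front panel 70 mm high and 12 mm thick. The point lies 129.5 mm behind the handle bar. Moves with the drawer; axes as the chest's.
Mind the look-alikes: they are no part of the job. Leave any orange look-alike of the sanding_block alone.

How it is judged (in metres and radians):
On the way, in this order (a step that is already met when the one before it is completed fails the run):
1. a drawer has been pulled well open (more than 90 mm) (value of joint any of left_drawer, middle_drawer, right_drawer above 0.09 m), for 0.1 s.
2. the sanding block is inside a drawer (((x of sanding_block in the frame of left_floor between -0.068 and 0.068 m and y of sanding_block in the frame of left_floor between -0.058 and 0.058 m and z of sanding_block in the frame of left_floor between -0.01 and 0.05 m) or (x of sanding_block in the frame of middle_floor between -0.068 and 0.068 m and y of sanding_block in the frame of middle_floor between -0.058 and 0.058 m and z of sanding_block in the frame of middle_floor between -0.01 and 0.05 m) or (x of sanding_block in the frame of right_floor between -0.068 and 0.068 m and y of sanding_block in the frame of right_floor between -0.058 and 0.058 m and z of sanding_block in the frame of right_floor between -0.01 and 0.05 m))), for 0.1 s.
At the end, for the whole second after the job is handed in: The sanding block lies at rest inside a drawer (its origin within the inner walls and less than 50 mm above the floor) and that drawer is shut to within 6 mm (((x of sanding_block in the frame of left_floor between -0.068 and 0.068 m and y of sanding_block in the frame of left_floor between -0.058 and 0.058 m and z of sanding_block in the frame of left_floor between -0.01 and 0.05 m and value of joint left_drawer below 0.006 m and linear speed of sanding_block below 0.02 m/s) or (x of sanding_block in the frame of middle_floor between -0.068 and 0.068 m and y of sanding_block in the frame of middle_floor between -0.058 and 0.058 m and z of sanding_block in the frame of middle_floor between -0.01 and 0.05 m and value of joint middle_drawer below 0.006 m and linear speed of sanding_block below 0.02 m/s) or (x of sanding_block in the frame of right_floor between -0.068 and 0.068 m and y of sanding_block in the frame of right_floor between -0.058 and 0.058 m and z of sanding_block in the frame of right_floor between -0.01 and 0.05 m and value of joint right_drawer below 0.006 m and linear speed of sanding_block below 0.02 m/s))); the robot touches nothing.
It fails at once if the chest dragged or shoved more than 10 mm (distance of chest from where it was at the start of the episode above 0.01 m).
It fails at once if the marker moved more than 30 mm (distance of marker from where it was at the start of the episode above 0.03 m).
It fails at once if the pine block moved more than 30 mm (distance of pine_block from where it was at the start of the episode above 0.03 m).
It fails at once if the stamp moved more than 30 mm (distance of stamp from where it was at the start of the episode above 0.03 m).
It also fails if it takes over 72 s, if anything falls off the work surface, if the arm or the gripper's body presses on something with over 40 N, if the wrist force passes 120 N, or if a joint passes its speed limit or range.

ROBOT

A 6-joint arm with a two-finger parallel gripper is mounted at the origin on a cart in front of the work surface, level with it; the furniture and walls round the work are solid. World frame = base frame: x ahead of the robot, y to its left, z up, the work surface at z = 0. Lengths are in mm, angles in rad, forces in N, time in s.
With the tool pointing down it reaches from about 275 to 825 mm from the base axis. Payload 5.2 kg.
Tool frame: the origin (TCP) lies at the very end of the fingers, on their centre line; the grasp point (between the pads) lies 19 mm behind it; z points along the fingers, y is the direction in which the jaws open and shut (so a half turn about z gives the same grasp; the last joint's range is limited). The gripper opens to 93 mm and grips with 3 to 60 N. Pads are 15 mm wide; open, the fingers measure 128 mm over their backs; the gripper's body (75 mm by 188 mm) begins 65 mm behind the grasp point.
Start: joints at [-1.323, 0.259, 1.535, -0, 1.348, -0.203], TCP at [239.648, -495.049, 218.653] pointing down, gripper open.
Joint ranges: [-3.14, 3.14], [-0.91, 2.08], [0.19, 2.58], [-1.22, 4.36], [0.22, 2.71], [-3.12, 3.12]. Speed limits (rad/s): [2.57, 2.57, 3.14, 3.14, 3.14, 3.14].

INTERFACE

Orientations are given as [roll, pitch, yaw] about the fixed x, y, z axes, in that order (R = Rz(yaw) Ry(pitch) Rx(roll)).
In Python, from bench import robot gives the robot as it stands. The module is installed in compiled form; this text tells all that it offers. Calls block until the motion is done:
- robot.move_ptp(position, orientation): joint-space move of the TCP to a pose.
- robot.move_linear(position, ori=None, speed=150, f_stop=None): straight line of the TCP; ori=None keeps the orientation; speed is the mean speed in mm/s. With f_stop (N) it stops when the force on the tool has changed by that much, and returns True; else False.
- robot.move_j(angles): joint-space move.
- robot.move_gripper(opening): opening from 0.0 (shut) to 1.0 (fully open); the grip force is fixed at half the most; returns when the fingers have stopped.
- robot.sleep(seconds).
- robot.inverse_kinematics(position, orientation): joint angles nearest the present ones, or None.
- robot.get_image(name): name is "scene" or "top" or "wrist"; returns a dict with "img" (384x512x3 uint8, blue, green, red), "fovy" (degrees; the focal length in pixels is half the picture's height over the tangent of half this angle, whatever the lens; pixels are square), "cx", "cy" (the principal point, pixels), "eye" and "orientation" of the camera in the world. Camera axes: x right, y down, z forward; pixel columns grow to the right and rows downward; lengths in mm; the calibration is good to about 2 mm. A picture is of the moment at which its call begins. There is no depth.
A pose or a line that the arm cannot do raises robot.MotionError and nothing moves.
- robot.hand_in(): hands the job in, once; it reports no verdict.
Readings, each from a call of its own:
- robot.current_t(): time.
- robot.current_qpos(): joint angles.
- robot.current_joint_vel(): joint speeds.
- robot.current_joint_efforts(): joint torques, N m.
- robot.current_tcp_pos(): TCP position.
- robot.current_eef_rot(): TCP orientation.
- robot.current_contact_force(): force on the tool from outside, world axes, zero at the start.
- robot.current_ft_torque(): the same for the moment, N m.
- robot.current_gripper_width(): opening from 0.0 (shut) to 1.0 (fully open).
Only numpy, scipy, OpenCV 4.12 (cv2) and the standard library are available. Lean on these libraries where they do the work, as an engineer would, in place of code of your own. Each camera call takes 0.05 s, during which the arm holds its last target. There are 200 camera calls.

## Working session

There is one attempt and no reset: what is moved stays moved. The work goes in short steps, each a Python script; the robot and the scene stay as the last script left them, time stands still between calls to the robot, and variables do not carry over. Pictures are saved under pics/ and viewed, about 8 in all and at most 12, crops included, and the job is handed in when it is done.

```bash
mkdir -p pics; cat > h.py <<'E'
import numpy as np, cv2
from scipy.spatial.transform import Rotation as R
from bench import robot
def cam(name,save=None):
    d=robot.get_image(name)
    if save: cv2.imwrite('pics/'+save,d['img'])
    return d
def ray(d,u,v):
    f=d['img'].shape[0]/2/np.tan(np.radians(d['fovy'])/2)
    o=np.array(d['orientation'])
    M=o if o.shape==(3,3) else R.from_euler('xyz',o).as_matrix()
    return np.array(d['eye'],float),M@np.array([(u-d['cx'])/f,(v-d['cy'])/f,1])
def onz(d,u,v,z):
    e,r=ray(d,u,v); return e+r*(z-e[2])/r[2]
def tri(d1,p1,d2,p2):
    e1,r1=ray(d1,*p1); e2,r2=ray(d2,*p2)
    s=np.linalg.lstsq(np.c_[r1,-r2],e2-e1,rcond=None)[0]
    a,b=e1+s[0]*r1,e2+s[1]*r2
    return (a+b)/2,np.linalg.norm(a-b)
E
python3 - <<'E'
from h import *
a=cam('scene','s0.png');b=cam('top','t0.png')
import pickle;pickle.dump((a,b),open('d0.pkl','wb'))
for d in(a,b):print(d['fovy'],d['cx'],d['cy'],d['eye'],d['orientation'])
print(robot.current_t(),robot.current_eef_rot())
E
```

```text
57.05752056898095 253.98890069050213 192.01440596683577 [-457.60926966 -586.45682056  670.43741748] [-2.05630527 -0.01621368 -1.11799249]
46.42527792813034 253.4148558263538 186.14577649143843 [ 404.72072327  -78.7226956  1658.17806187] [-3.02931279 -0.00691133 -1.56511567]
0.1 [-3.13992721e+00 -3.19683160e-04  4.50818698e-01]
```

View pics/s0.png

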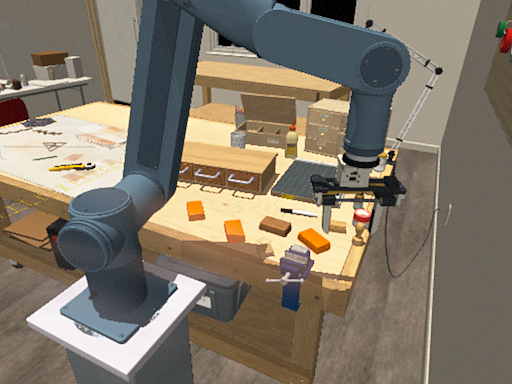

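View pics/t0.png

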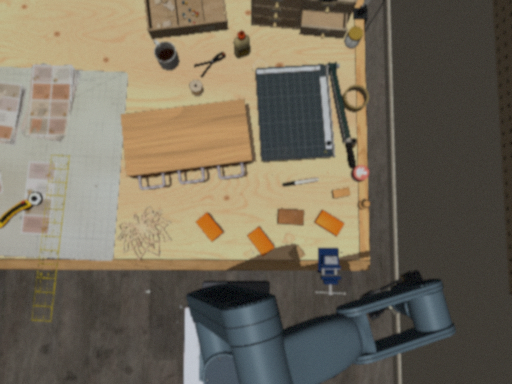

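The top view shows the chest at about (188,137), with handles near (154,183), (194,176) and (231,172). The brown sanding block is at (290,216), the marker at (300,182), the pine block at (341,192) and the stamp at (363,203). There are three orange decoys. The scene view shows the brown block at (275,226) and the handles around (183–236, 180).

```bash
python3 - <<'E'
from h import *
import pickle;a,b=pickle.load(open('d0.pkl','rb'))
def blobs(d,lo,hi,box,amin,amax):
    hsv=cv2.cvtColor(d['img'],cv2.COLOR_BGR2HSV);m=cv2.inRange(hsv,lo,hi)
    k=np.zeros_like(m);x0,y0,x1,y1=box;k[y0:y1,x0:x1]=255
    m=cv2.morphologyEx(m&k,cv2.MORPH_OPEN,np.ones((3,3)))
    return [c for c in cv2.findContours(m,0,2)[0] if amin<cv2.contourArea(c)<amax]
for d,p in((b,(290,216)),(a,(275,223)),(b,(188,137)),(b,(280,100)),(b,(100,240)),(b,(200,210))):
    print(p,cv2.cvtColor(d['img'],cv2.COLOR_BGR2HSV)[p[1],p[0]])
# sanding block: brown
for d,box in((b,(265,200,315,232)),(a,(255,210,297,242))):
    for c in blobs(d,(3,80,30),(18,220,165),box,60,3000):
        r=cv2.minAreaRect(c);print('sb',r,cv2.contourArea(c))
        q=np.array([onz(d,*p,28) for p in cv2.boxPoints(r)]);print(q.round(0).tolist(),q.mean(0).round(1))
hsv=cv2.cvtColor(b['img'],cv2.COLOR_BGR2HSV)
big=cv2.resize(b['img'][90:220,110:380],None,fx=2.9,fy=2.9,interpolation=cv2.INTER_CUBIC)
big2=cv2.resize(a['img'][140:250,170:380],None,fx=3.6,fy=2.7,interpolation=cv2.INTER_CUBIC)
w=max(big.shape[1],big2.shape[1]);pad=lambda i:cv2.copyMakeBorder(i,0,0,0,w-i.shape[1],0)
cv2.imwrite('pics/c1.png',np.vstack([pad(big)[:300],pad(big2)[:300]]))
E
```

```text
(290, 216) [ 13 144 145]
(275, 223) [ 13 148 193]
(188, 137) [ 16 117 189]
(280, 100) [104  42  66]
(100, 240) [ 38   6 168]
(200, 210) [ 21  75 193]
sb ((290.13702392578125, 216.08120727539062), (26.361408233642578, 15.531856536865234), 4.085616588592529) 369.0
[[455.0, -173.0, 28.0], [511.0, -177.0, 28.0], [505.0, -273.0, 28.0], [449.0, -269.0, 28.0]] [ 479.9 -223.2   28. ]
sb ((273.80950927734375, 230.15109252929688), (30.375391006469727, 9.743049621582031), 6.581944465637207) 154.0
[[394.0, -198.0, 28.0], [447.0, -177.0, 28.0], [474.0, -275.0, 28.0], [421.0, -291.0, 28.0]] [ 434.2 -235.4   28. ]
```

View pics/c1.png

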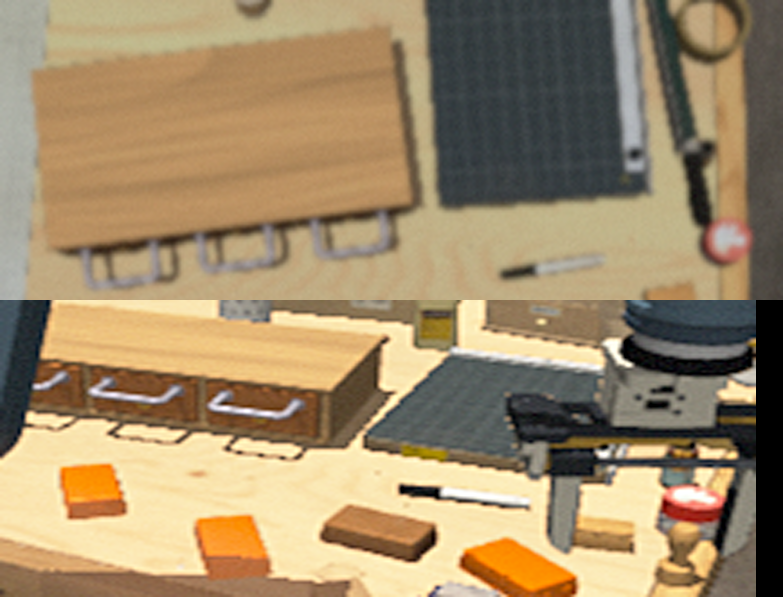

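The crop shows the chest top corners at (33,71), (392,28), (415,208) and (47,249). The handle bars are centred near (121,283), (238,267) and (353,252). In the lower half, the middle and right bars are centred near (138,400) and (258,412), and the brown block's top face near (385,525).

```bash
python3 - <<'E'
from h import *
import pickle;a,b=pickle.load(open('d0.pkl','rb'))
T=lambda u,v:((u+.5)/2.9+109.5,(v+.5)/2.9+89.5)
S=lambda u,v:((u+.5)/3.6+169.5,(v-300+.5)/2.7+139.5)
C=np.array([onz(b,*T(*p),101) for p in((33,71),(392,28),(415,208),(47,249))])
print(C.round(0),C.mean(0),[np.linalg.norm(C[i]-C[i-1]).round() for i in range(4)])
yw=[np.arctan2(*(v[[1,0]])) for v in (C[0]-C[3],C[1]-C[2])]+[np.arctan2(-v[0],v[1]) for v in (C[0]-C[1],C[3]-C[2])];print('yaw',yw)
H=[onz(b,*T(*p),70) for p in((121,283),(238,267),(353,252))];print(np.round(H,0))
print('tri mid',tri(b,T(238,267),a,S(138,400)),'right',tri(b,T(353,252),a,S(258,412)))
print('corner',tri(b,T(392,28),a,S(388,338)))
print('sb',tri(b,(290.1,216.1),a,S(385,525)))
y=np.mean(yw);c=C.mean(0);print(y)
for yy in(142,0,-142):print(c[:2]+R.from_euler('z',y).as_matrix()[:2,:2]@[-110-45,yy])
E
```

```text
[[835. 384. 101.]
 [893. -56. 101.]
 [668. -86. 101.]
 [615. 358. 101.]] [752.69107025 150.1315195  101.        ] [np.float64(222.0), np.float64(444.0), np.float64(227.0), np.float64(447.0)]
yaw [np.float64(0.114905971208037), np.float64(0.13137654272001), np.float64(0.13047275253920404), np.float64(0.11918209415782509)]
[[578. 275.  70.]
 [598. 132.  70.]
 [618. -10.  70.]]
tri mid (array([601.44923514, 126.90838502,  68.79304674]), np.float64(11.467379573960647)) right (array([619.57541405, -13.88106892,  73.36026701]), np.float64(9.15872863827163))
corner (array([893.13634381, -55.01380065,  98.28171765]), np.float64(2.196100731302299))
sb (array([ 480.49412109, -224.62059245,   25.12780704]), np.float64(2.845435525507476))
0.12398434015626904
[581.32017933 271.87312187]
[598.88088395 130.96314474]
[616.44158856  -9.94683238]
```

```bash
cat >> h.py <<'E'
YAW=0.124
CX=np.array([np.cos(YAW),np.sin(YAW),0]); CY=np.array([-np.sin(YAW),np.cos(YAW),0])
HND={'left':(580,273.),'middle':(598.5,131.),'right':(617,-10.)}
def down(y):
    q=robot.current_qpos()
    return [np.pi,0,y]
E
python3 - <<'E'
from h import *
o=[np.pi,0,YAW-np.pi/2]
for o in([np.pi,0,YAW-np.pi/2],[np.pi,0,YAW+np.pi/2]):
  for k,h in HND.items():print(k,np.round(robot.inverse_kinematics([*h,50],o),2))
q=robot.inverse_kinematics([*HND['right'],200],[np.pi,0,YAW+np.pi/2])
q2=robot.inverse_kinematics([*HND['right'],200],[np.pi,0,YAW-np.pi/2])
cur=robot.current_qpos();yw=YAW+np.pi/2 if abs(q[5]-cur[5])<abs(q2[5]-cur[5]) else YAW-np.pi/2
print('yaw used',yw)
o=[np.pi,0,yw]
robot.move_gripper(34/93)
robot.move_ptp([*HND['right'],180],o)
cam('wrist','w1.png')
print(robot.current_t(),robot.current_contact_force(),robot.current_tcp_pos())
E
```

```text
left [ 0.27  0.56  1.5  -0.    1.07 -3.  ]
middle [ 0.03  0.52  1.58 -0.    1.04  3.05]
right [-0.2   0.53  1.57 -0.    1.04  2.82]
left [ 0.27  0.56  1.5  -0.    1.07  0.14]
middle [ 0.03  0.52  1.58 -0.    1.04 -0.09]
right [-0.2   0.53  1.57  0.    1.04 -0.32]
yaw used 1.6947963267948967
3.4083 [ 0.11131379 -0.78515655  0.85684135] [616.99650997 -11.19512002 180.07074335]
```

View pics/w1.png

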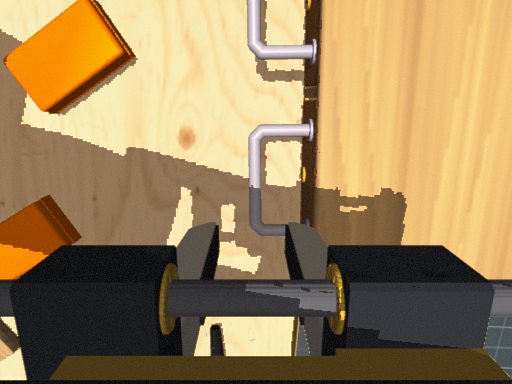

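The wrist view shows the right handle bar vertical at column 256, with ends near rows 130 and 230. It lies between the fingertips, and its posts run to column 310. I'll check the bar by casting a ray at z=70, then try the handle.

```bash
cat >> h.py <<'E'
ORI=[np.pi,0,YAW+np.pi/2]
def tryh(k):
    h=np.array([*HND[k],0]);z=lambda v:h+[0,0,v]
    if np.linalg.norm(robot.current_tcp_pos()[:2]-h[:2])>5:
        p=robot.current_tcp_pos();robot.move_linear([p[0],p[1],140],speed=200) if p[2]<139 else None
        robot.move_linear(z(140),ORI,speed=200)
    print(k,'down hit',robot.move_linear(z(52),ORI,speed=80,f_stop=6))
    s=robot.move_linear(z(52)-28*CX,ORI,speed=20,f_stop=5)
    d=(h-robot.current_tcp_pos())@CX
    print('stop',s,'pulled',d,robot.current_contact_force(),robot.current_t())
    if not s:return True
    robot.move_linear(z(52),ORI,speed=60); robot.move_linear(z(140),speed=150)
    return False
E
python3 - <<'E'
from h import *
d=cam('wrist');print(onz(d,256,180,70),onz(d,256,178,70)-onz(d,256,130,70))
for k in('right','middle','left'):
    if tryh(k):print('free',k);break
E
```

```text
[620.77748017  -5.13429796  70.        ] [  4.86955278 -38.60410129   0.        ]
right down hit False
stop False pulled 27.98306709813417 [ 1.42350845 -0.93870803  0.28943196] 6.7583
free right
```

```bash
python3 - <<'E'
from h import *
p=robot.current_tcp_pos()
s=robot.move_linear(p-20*CX,ORI,speed=20,f_stop=6)
print(s,robot.current_tcp_pos()-p,robot.current_contact_force())
cam('wrist','w2.png');print(robot.current_t())
E
```

```text
False [-20.10501426  -2.2962745   -0.04666949] [ 0.54139036 -1.23774265  0.3122687 ]
7.9583
```

View pics/w2.png

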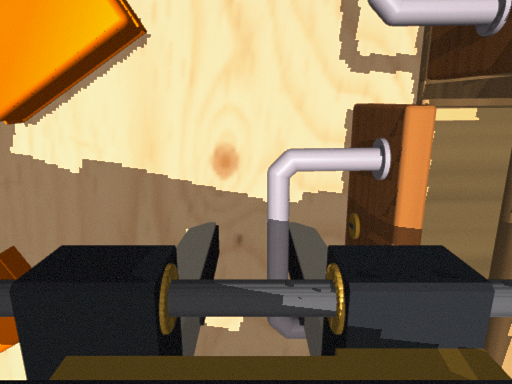

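The wrist view shows the right drawer sliding out: its front panel now stands clear at columns 350–435, with the interior behind it. The right drawer is the free one, so I'll pull it fully open, lift and look.

```bash
python3 - <<'E'
from h import *
p=robot.current_tcp_pos()
s=robot.move_linear(p-97*CX,ORI,speed=55,f_stop=6)
q=robot.current_tcp_pos();print(s,(p-q)@CX,q,robot.current_contact_force())
robot.move_linear(q+3*CX,speed=30)
q=robot.current_tcp_pos();robot.move_linear([q[0],q[1],140],speed=150)
q=np.array([q[0],q[1],0])
robot.move_ptp(list(q+[0,0,330]+60*CX-75*CY),ORI)
import pickle
d=cam('wrist','w3.png');t=cam('top');pickle.dump((d,t),open('d3.pkl','wb'));print(robot.current_t(),robot.current_tcp_pos())
E
```

```text
False 97.04153064289258 [472.82101779 -27.53192239  51.93973647] [1.23567757 0.22299076 1.2694477 ]
11.8167 [542.99880972 -93.08147134 327.51215567]
```

View pics/w3.png

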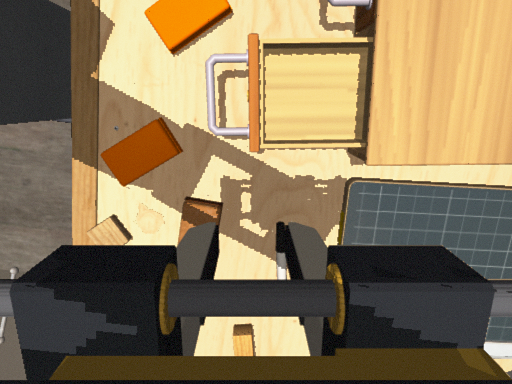

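The wrist view shows the right drawer open: bar at column 212 (rows 55–135), panel at columns 249–259, and side walls near rows 41 and 147. The chest front is at column 370. The brown sanding block is partly hidden at (200,213).

```bash
python3 - <<'E'
from h import *
import pickle;d,t=pickle.load(open('d3.pkl','rb'))
c=np.array([752.7,150.1,0])
for n,u,v,z in(('bar',212,95,70),('wallL',310,41,67),('wallR',310,147.5,67),('panel in top',259,93,94-24),('chest front',370,160,101),('chest front far',374,5,101),('floor TL',262,47,24),('floor BL',262,143,24)):
    p=onz(d,u,v,z);q=p-c;print(n,p.round(1),'chest frame',round(q@CX,1),round(q@CY,1))
# chest shift check from top view
e=pickle.load(open('d0.pkl','rb'))[1]
A,B=[cv2.cvtColor(i['img'][95:180,118:250],cv2.COLOR_BGR2GRAY).astype(np.float32) for i in(e,t)]
print(cv2.phaseCorrelate(A,B,cv2.createHanningWindow((132,85),cv2.CV_32F)))
E
```

```text
bar [487.6 -24.4  70. ] chest frame -284.7 -140.4
wallL [593.4  49.2  67. ] chest frame -170.6 -80.4
wallR [613.7 -71.9  67. ] chest frame -165.4 -203.1
panel in top [542.6 -15.2  70. ] chest frame -229.0 -138.1
chest front [678.3 -73.8 101. ] chest frame -101.5 -212.9
chest front far [648.6  85.6 101. ] chest frame -111.2 -51.2
floor TL [539.8  42.1  24. ] chest frame -224.6 -80.8
floor BL [555.8 -78.6  24. ] chest frame -223.7 -202.6
((0.47830486070155587, 0.1120339104690089), 0.6239667421505775)
```

```bash
python3 - <<'E'
from h import *
robot.move_ptp([480,-280,230],[np.pi,0,np.pi/2-0.066])
robot.move_gripper(1.0)
d=cam('wrist','w4.png')
hsv=cv2.cvtColor(d['img'],cv2.COLOR_BGR2HSV)
import pickle;pickle.dump(d,open('d4.pkl','wb'))
m=cv2.inRange(hsv,(3,70,25),(17,190,190));m[225:]=0
m=cv2.morphologyEx(m,cv2.MORPH_OPEN,np.ones((5,5)))
for c in cv2.findContours(m,0,2)[0]:
    if cv2.contourArea(c)>1500:
        r=cv2.minAreaRect(c);q=np.array([onz(d,*p,28) for p in cv2.boxPoints(r)]);print(r,q.round(0)[:,:2].tolist(),q.mean(0))
print(robot.current_t())
E
```

```text
((209.72314453125, 143.66470336914062), (361.0195617675781, 121.62545776367188), 34.09968185424805) [[255.0, -189.0], [342.0, -101.0], [635.0, -322.0], [558.0, -443.0]] [ 447.63783953 -263.64014246   28.        ]
13.8083
```

View pics/w4.png

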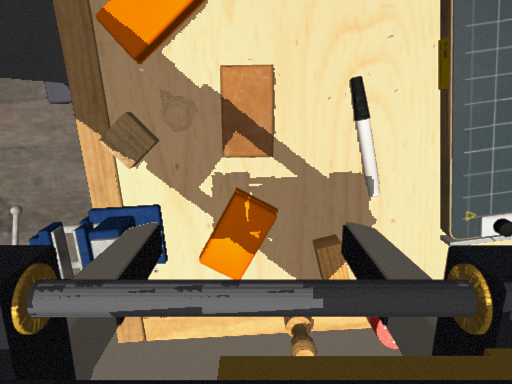

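The brown block's top face has corners at (221,66), (272,65), (274,156) and (222,157). The nearest orange block starts at row 188 and the marker sits at column 360, both clear of where the fingers will go.

```bash
python3 - <<'E'
from h import *
import pickle;d=pickle.load(open('d4.pkl','rb'));b=pickle.load(open('d0.pkl','rb'))[1]
Q=np.array([onz(d,*p,28) for p in((221,66),(272,65),(274,156),(222,157))]);c=Q.mean(0)
print(Q.round(1),c,[np.linalg.norm(Q[i]-Q[i-1]).round(1) for i in range(4)])
u=(Q[0]+Q[1]-Q[2]-Q[3]);th=np.arctan2(-u[0],u[1]);print('yaw',th)
print('height',tri(d,(247.2,111),b,(290.1,216.1)))
ok=np.hypot(*(c[:2]-[480,-224]))<10 and abs(th+.066)<.1
print(ok)
if ok:
    o=[np.pi,0,np.pi/2+th]
    robot.move_linear([c[0],c[1],90],o,speed=180)
    print('hit',robot.move_linear([c[0],c[1],6],o,speed=70,f_stop=8))
    robot.move_gripper(0.0);print('width',robot.current_gripper_width()*93,robot.current_tcp_pos())
    robot.move_linear([c[0],c[1],160],o,speed=150);robot.sleep(.2)
    print('width',robot.current_gripper_width()*93,robot.current_contact_force(),robot.current_t())
E
```

```text
[[ 456.9 -175.8   28. ]
 [ 508.3 -178.2   28. ]
 [ 505.7 -270.7   28. ]
 [ 449.8 -268.1   28. ]] [ 480.20790749 -223.19201236   28.        ] [np.float64(92.5), np.float64(51.4), np.float64(92.5), np.float64(55.9)]
yaw -0.052381099781194825
height (array([ 479.87920898, -221.9357856 ,   35.52016943]), np.float64(1.3100958640583942))
True
hit False
width 55.129367715596466 [ 480.02038918 -223.14076489    6.00479582]
width 54.67587181531101 [-1.13580725 -0.18540537 -2.38194983] 18.2167
```

```bash
python3 - <<'E'
from h import *
c=np.array([752.7,150.1,0]);P=c-168*CX-142*CY;print(P)
robot.move_ptp(list(P+[0,0,160]),ORI)
robot.move_linear(list(P+[0,0,105]),ORI,speed=120)
cam('wrist','w5.png');print(robot.current_t(),robot.current_contact_force(),robot.current_gripper_width()*93)
E
```

```text
[603.55284114 -11.58835767   0.        ]
19.8417 [ 1.12500215 -0.39704609 -1.52052879] 54.610814549024546
```

View pics/w5.png

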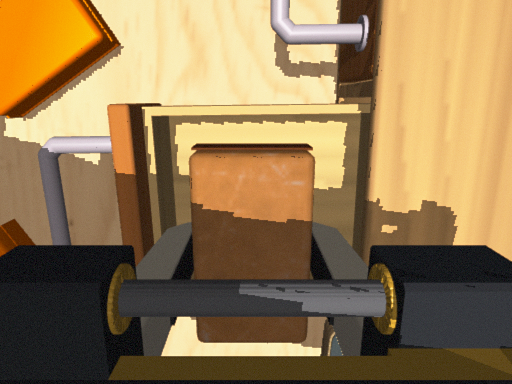

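The held block hangs square, spanning columns 190–314, with its far edge at rows 145–150. The drawer's left wall is at rows 105–116 and the panel's inner edge at column 160. I'll check the gap on that side numerically, then lower.

```bash
python3 - <<'E'
from h import *
d=cam('wrist');c=np.array([752.7,150.1,0])
f=lambda u,v,z:((onz(d,u,v,z)-c)@CX,(onz(d,u,v,z)-c)@CY)
print('block edge top',f(252,150,127),'wall top inner',f(252,115,67),'panel inner top',f(160,180,94),'block L',f(190,170,127),f(314,170,127))
P=c-168*CX-142*CY
ye=f(252,150,127)[1];yw=f(252,115,67)[1];print('gap',yw-ye)
if 2<yw-ye<19:
    print('hit',robot.move_linear(list(P+[0,0,33]),ORI,speed=60,f_stop=6),robot.current_tcp_pos(),robot.current_contact_force())
E
```

```text
block edge top (np.float64(-166.55084260789388), np.float64(-93.94997934481981)) wall top inner (np.float64(-166.31303637016808), np.float64(-82.07155301216211)) panel inner top (np.float64(-215.03471592193125), np.float64(-114.4724126750571)) block L (np.float64(-193.02633632024674), np.float64(-102.48392520518335)) (np.float64(-140.0602066298564), np.float64(-102.56102208159923))
gap 11.878426332657696
hit False [603.96430143 -11.6657716   33.50375797] [ 0.72229684 -0.0289051  -2.35845373]
```

```bash
python3 - <<'E'
from h import *
c=np.array([752.7,150.1,0]);P=c-168*CX-142*CY
robot.move_gripper(0.71);robot.move_linear(list(P+[0,0,150]),ORI,speed=150)
import pickle
B=c-287*CX-142*CY
robot.move_linear(list(B+[0,0,150]),ORI,speed=200);robot.move_gripper(34/93)
d=cam('wrist','w6.png')
print('hit',robot.move_linear(list(B+[0,0,52]),ORI,speed=100,f_stop=6),robot.current_contact_force())
# outer finger face at -17; bar front face -5 => contact after ~12+
s=robot.move_linear(list(B+112*CX+[0,0,52]),ORI,speed=45,f_stop=8)
print(s,(robot.current_tcp_pos()-c)@CX,robot.current_contact_force(),robot.current_t())
if not s:
    s=robot.move_linear(list(B+170*CX+[0,0,52]),ORI,speed=15,f_stop=7)
    print(s,(robot.current_tcp_pos()-c)@CX,robot.current_contact_force(),robot.current_t())
d=cam('wrist','w7.png')
cv2.imwrite('pics/w67.png',np.hstack([cv2.resize(cv2.imread('pics/'+n),(400,300)) for n in('w6.png','w7.png')]))
E
```

```text
hit False [ 0.13701287  0.45841988 -0.80783837]
False -174.97731300762408 [-2.64519277  0.37659972 -0.70843015] 27.9083
True -141.90229536644227 [-0.04492575 -0.28743538  0.19247707] 30.125
```

View pics/w67.png

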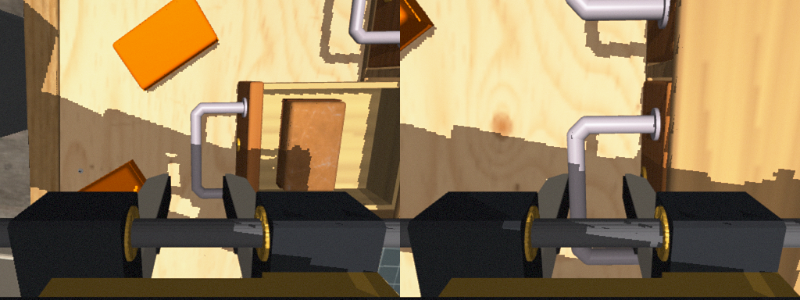

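Left: the block lies flat inside the open drawer. Right: the drawer is pushed in, with the panel at the chest front. I'll press once more gently, then retreat and check that the handles line up.

```bash
python3 - <<'E'
from h import *
import pickle
c=np.array([752.7,150.1,0])
p=robot.current_tcp_pos();q=p-4*CX;robot.move_linear(list(q),ORI,speed=40)
s=robot.move_linear(list(p+4*CX),ORI,speed=10,f_stop=5)
r=robot.current_tcp_pos();print(s,(r-c)@CX,robot.current_contact_force())
robot.move_linear(list(p-4*CX),ORI,speed=40)
p=p-4*CX;robot.move_linear([p[0],p[1],150],speed=150)
robot.move_ptp([560,20,300],ORI)
d=cam('wrist','w8.png');pickle.dump(d,open('d8.pkl','wb'));print(robot.current_t())
robot.move_ptp([300,-450,250],ORI)
t=cam('top');e=pickle.load(open('d0.pkl','rb'))[1]
A,B=[cv2.cvtColor(i['img'][95:190,118:260],cv2.COLOR_BGR2GRAY).astype(np.float32) for i in(e,t)]
print(cv2.phaseCorrelate(A,B,cv2.createHanningWindow((142,95),cv2.CV_32F)))
print(robot.current_t(),robot.current_contact_force())
cv2.imwrite('pics/f.png',np.vstack([cv2.resize(i['img'][90:220,110:380],None,fx=2.2,fy=2.2,interpolation=cv2.INTER_CUBIC) for i in(e,t)]))
w=d['img'];cv2.imwrite('pics/f.png',np.hstack([cv2.imread('pics/f.png')[:, :],cv2.resize(w,(200,150)) if 0 else np.zeros((572,1,3),np.uint8)]))
E
```

```text
True -142.00823305121702 [-0.91639907  0.367413   -0.83110072]
32.7917
((-0.08333183257212795, 0.049294621092947466), 0.9896737980069937)
34.7917 [-0.56280141  0.25836876 -0.15360602]
```

View pics/w8.png

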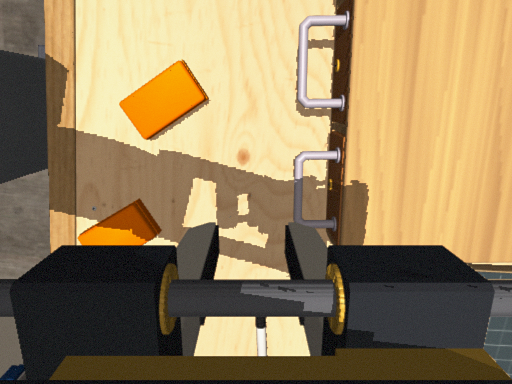

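View pics/f.png

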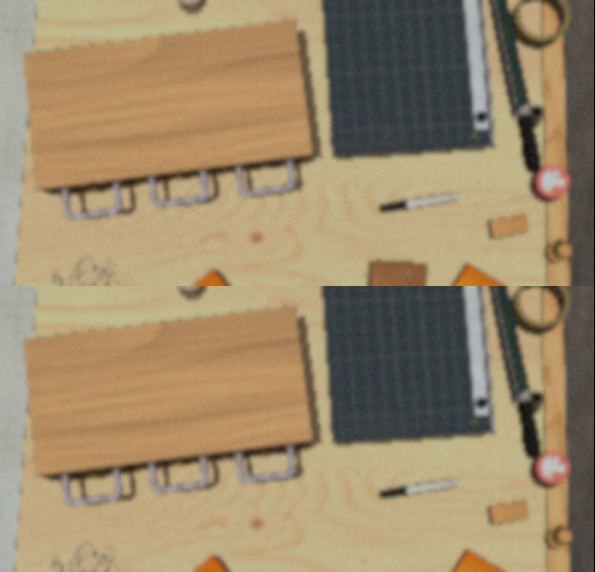

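The before and after top views match: chest, handles, marker, pine block and stamp are all in the same places. The wrist view shows the right handle in line with the middle one. Handing in.

```bash
python3 -c "
from h import *
robot.hand_in();print(robot.current_t())"
```

```text
the job is handed in; nothing more can be done
the job is handed in; nothing more can be done
```

The sanding block is in the right-hand drawer, the drawer is shut, and I handed the job in after about 35 s of robot time. `hand_in` gives no verdict, so the result rests on the checks below.

**What I did:** I tried the right handle first with a loose finger hook, and it gave with only 1 to 3 N. I therefore never touched the other two handles. I pulled the drawer out about 130 mm, set the block inside and pushed the drawer shut with a 7 N stop limit.

**Last checks:**
- **Block:** A picture taken before shutting showed it lying flat inside the drawer.
- **Drawer:** Two separate pushes stopped at the same place, within 0.1 mm. The handle bar was then about 1 mm from its computed shut position, and it looked the same as at the start in the before and after top views.
- **Chest:** The top views put any shift at less than 0.1 pixel, well under 1 mm.
- **Marker, pine block and stamp:** They look unmoved in the same top views, judged by eye only.

**What disagreed or failed:**
- **Block height:** Two-view measurements of its top gave 25 and 36 mm against the stated 28 mm. I used 28 mm, and the grip width of 55 mm fitted the 56 mm side.
- **Chest movement, first check:** Partway through, it suggested a shift of half a pixel (about 2 mm) with a poor match, probably because the arm was in view. The final check did not show it.
- **Colour mask:** One mask for the block failed in shadow, so I read its corners from the picture instead.

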